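# Shut and lock the filter panel

## Task

The filter unit's access panel stands ajar. Push it down with the fingertips until it is fully shut, then set a fingertip in the slot of the round fastener on the panel and turn it clockwise (seen from above) a quarter turn to its stop, so that the panel is locked. Nothing needs to be gripped: do not raise the panel further or shift the small things lying round the unit.

Things in the scene. Friction and masses are not known exactly. Their poses are not given: they have to be found in the camera images.
- unit: The filter unit: a white sheet-metal box fixed to the desk, 220 mm (its x, front to back) by 260 mm (its y) and 85 mm high to its deck, on small feet; the two brass fittings are on its front. Origin: centre of its underside, on the desk; x points to its back, away from the robot at yaw 0, y to its left, z up. An opening in the deck is covered by the hinged panel.
- panel (a joint): Hinge of the aluminium access panel on the unit, rad: 0 = shut flat on the deck, grows as the front edge rises; starts between 0.3 and 0.65. The hinge line runs along the unit's y at the panel's far edge. It is stiff enough to stay where it is left; 1 to 4 N at the front edge pushes it down.
- panel_hinge (a point): Middle of the far edge of the panel's top face, 5 mm above the hinge line and 90 mm behind the unit's origin. Axes are the panel's: x from front edge to hinge, y to the left, z out of the top face. The panel reaches 180 mm from here to its front edge, is 230 mm wide and 5 mm thick; shut, its top face is 90 mm above the desk.
- panel_left (a point): Point on the bare top face of the panel near its front left corner: 165 mm from the hinge line, 85 mm left of the middle; a good place to push. Axes are the panel's.
- panel_right (a point): The same near the front right corner, 85 mm right of the middle.
- fastener (a joint): Turn of the fastener, rad: 0 = open, 1.571 = locked (hard stop), grows clockwise seen from above; starts between 0 and 0.3. Turning takes about 0.1 N m, and it stays where it is left. A steel tongue below it swings under the front of the deck and holds the panel down (0.02 rad of play); with the panel not fully shut the tongue strikes the deck's edge or lies above the deck, and locks nothing.
- slot (a point): On the fastener's turning axis, on the floor of its slot: 2 mm above the panel's top face, 110 mm from the hinge, on the panel's middle line. The fastener is a steel disc, 86 mm diameter; one straight dark-floored slot, 30 mm wide and 12 mm deep, runs right across it through the centre, along this point's y axis, which turns with the disc. z points up out of the panel.
- cal_weight: Bystander: brass-coloured balance weight, 22 mm diameter, 40 mm high, standing on the desk to the right of the unit. Origin: centre of its underside.
- oring_tin: Bystander: round grey tin, 66 mm diameter, 24 mm high, on the desk to the left of the unit. Origin: centre of its underside.
- hex_key: Bystander: black hex key, 102 x 28 x 5 mm, lying on the desk in front of the unit. Origin: its middle, on the desk.
- tweezers: Bystander: steel tweezers, 124 x 12 x 10 mm, lying on the desk in front of the unit. Origin: their middle, on the desk.
- ring (a point): Centre of the fixed black ring round the fastener, on the panel's top face; the ring is 108 mm outside, 90 mm inside diameter, 14 mm high, level with the disc's top, and closes both ends of the slot. Axes are the panel's. At fastener value 0 the slot lies along y, parallel to the panel's front edge; locked, it lies along x, from the front edge towards the hinge.

How it is judged:
On the way, in this order (a step that is already met when the one before it is completed fails the run):
1. the panel is pushed fully shut with the fastener still open (value of joint panel below 0.025 rad and value of joint fastener below 0.7 rad), for 0.2 s.
2. the fastener is turned to its locked stop with the panel shut (value of joint fastener above 1.45 rad and value of joint panel below 0.03 rad), for 0.2 s.
At the end, for the whole second after the job is handed in: The panel is shut (under 0.03 rad) and the fastener stands at its locked stop (over 1.45 of 1.571 rad), at rest (all of step 2 and velocity of joint fastener below 0.05 rad/s); the robot touches nothing.
It fails at once if the panel is raised well beyond where it stood (over 0.75 rad) (value of joint panel above 0.75 rad).
It fails at once if the balance weight is shifted by more than 20 mm (distance of cal_weight from where it was at the start of the episode above 0.02 m).
It fails at once if the tin is shifted by more than 20 mm (distance of oring_tin from where it was at the start of the episode above 0.02 m).
It fails at once if the hex key is shifted by more than 20 mm (distance of hex_key from where it was at the start of the episode above 0.02 m).
It fails at once if the tweezers are shifted by more than 20 mm (distance of tweezers from where it was at the start of the episode above 0.02 m).
It also fails if it takes over 45 s, if anything falls off the work surface, if the arm or the gripper's body presses on something with over 40 N, if the wrist force passes 120 N, or if a joint passes its speed limit or range.

## Robot

A 6-joint arm with a two-finger parallel gripper is mounted at the origin on a cart in front of the work surface, level with it; the furniture and walls round the work are solid. World frame = base frame: x ahead of the robot, y to its left, z up, the work surface at z = 0. Lengths are in m, angles in rad, forces in N, time in s.
With the tool pointing down it reaches from about 0.35 to 0.975 m from the base axis. Payload 4.9 kg.
Tool frame: the origin (TCP) lies on the mounting face of the last link; the fingertips stand 173 mm ahead of it and the grasp point (between the pads) lies 155 mm ahead of it (tcp_to_grasp is the distance from the TCP to the grasp point, in m); z points along the fingers, y is the line along which they close (so a half turn about z gives the same grasp; the last joint's range is limited). The gripper opens to 85 mm and grips with 20 to 120 N. Pads are 22 mm wide; open, the fingers measure 114 mm over their backs; the gripper's body (76 mm by 85 mm) begins 54 mm behind the grasp point. The pads swing forward as they close: fully open they stand 13 mm farther back than shut.
Start: joints at [-0.119, 0.053, 1.613, -0, 1.476, -0.119], TCP at [0.625, 0, 0.405] pointing down, gripper open.
Joint ranges: [-3.01, 3.01], [-1.01, 2.22], [0.06, 2.58], [-1.02, 4.17], [0.09, 2.62], [-3.14, 3.14]. Speed limits (rad/s): [2.57, 2.57, 3.14, 3.14, 3.14, 3.14].

## Interface

Orientations are given as a rotation vector (axis times angle).
In Python, from station import get_obs, get_image, calibration, finish_job, tcp_to_grasp gives the robot as it stands. The module is installed in compiled form; this text tells all that it offers.
- The arm moves only by the tool arm_command, never from a script. Its argument "plan" is a list that holds one entry, the list of rows, each a list of 6 numbers: the shift along the tool's x, y, z in cm, then the turn, a rotation vector about the tool's x, y, z in rad. A call has 1 to 12 rows; each row is the pose to reach, as a shift and turn from the pose commanded when the call began, along the tool's axes at that moment; what a row does not reach only later rows make up. A row lasts 1/12 s, in which the tool goes at most 41.7 mm and 7.16 degrees, less where a joint would pass 70% of its speed; a pose out of reach is approached as far as the arm can. A call with a gripper value outside its range is refused whole. "gripper" is the closure, from -1 (fully open) to 1 (shut), set as the call begins (left out, the last holds). The fingers move at their own pace and stop on an object; "force" is the grip in N (left out, the last holds). Time passes only in rows, so rows that repeat a pose let the fingers close. It gives the time, the measured TCP pose, the force, the opening and the grip force at its end, in the units of the state.
- get_obs(): the state, without advancing time (a new reading comes with each control period).
- get_image(name): name is "scene" or "side" or "wrist"; returns (picture, depth): 480x640x3 uint8, blue, green, red; 480x640 float32, m along the optical axis (not along the pixel's ray), 0 where there is no reading.
- calibration(name): a dict with "fx", "fy", "cx", "cy" (pixels), "pose" (4x4, takes a point from camera to world coordinates). Camera axes: x right, y up, looking along -z (the intrinsics and any distortion apply to the point x, -y, -z); pixel columns grow to the right and rows downward; lengths in m; the calibration is good to about 2 mm. A picture is of the moment at which its call begins: read the wrist's pose just before it. calibration takes no time and is no camera call; for the wrist camera it gives the pose at the moment of the call.
- finish_job(): hands the job in; it is judged then, once.
The state is a dict: "t": time; "q": joint angles; "dq": joint speeds; "effort": joint torques, N m; "tool_pos": TCP position; "tool_rot": TCP orientation; "contact_force": force on the tool from outside, world axes, zero at the start; "wrist_torque": the same for the moment, N m; "opening": finger opening in m; "grip_force": force on a finger pad.
Only numpy, scipy, OpenCV 4.12 (cv2) and the standard library are available. Lean on these libraries where they do the work, as an engineer would, in place of code of your own. Each camera call takes 0.05 s, during which the arm holds its last target. There are 200 camera calls.

## Working session

There is one attempt and no reset: what is moved stays moved. The work goes in short steps, Python scripts to look and compute and a tool call to move; the robot and the scene stay as the last step left them, time stands still between calls to the robot, and variables do not carry over. Pictures are saved under pics/ and viewed, at most 10 in all, crops included, and the job is handed in when it is done.

Besides the shell and the picture viewer there is one more tool, called after "Call:" by a JSON object that holds its "op" and its "data", one argument or row to a line. arm_command: Moves the arm, as the interface text tells. Its arguments: {"type":"object","properties":{"plan":{"type":"array"},"gripper":{"type":"number"},"force":{"type":"number"}},"required":["plan"]}

```bash
mkdir -p pics
cat > h.py <<'E'
import numpy as np, cv2
from station import *
from scipy.spatial.transform import Rotation as R
def P(name,d,cal,u,v,w=2):
    p=d[v-w:v+w+1,u-w:u+w+1]; z=np.median(p[p>0])
    c=np.array([(u-cal['cx'])/cal['fx']*z,-(v-cal['cy'])/cal['fy']*z,-z,1])
    return (cal['pose']@c)[:3]
E
python3 - <<'E'
from h import *
o=get_obs(); print({k:np.round(v,3) for k,v in o.items()})
for n in ['scene','wrist']:
    c=calibration(n); im,d=get_image(n); cv2.imwrite(f'pics/{n}0.png',im); np.savez(f'{n}0.npz',d=d,**c); print(n,{k:np.round(v,3) for k,v in c.items()})
E
```

```text
{'t': np.float64(0.0), 'q': array([-0.119,  0.053,  1.614,  0.   ,  1.476, -0.119]), 'dq': array([ 0.001, -0.001,  0.001, -0.001, -0.001,  0.001]), 'effort': array([ 0.0000e+00, -3.9367e+01, -3.7018e+01, -0.0000e+00,  7.0000e-03,
       -0.0000e+00]), 'tool_pos': array([0.625, 0.   , 0.403]), 'tool_rot': array([-2.22e+00, -2.22e+00,  2.00e-03]), 'contact_force': array([ 0.661, -0.03 ,  0.567]), 'wrist_torque': array([ 0.003, -0.044, -0.039]), 'grip_force': np.float64(0.0), 'opening': np.float64(0.085)}
scene {'fx': np.float64(535.3), 'fy': np.float64(535.3), 'cx': np.float64(315.822), 'cy': np.float64(240.489), 'pose': array([[ 0.629,  0.483, -0.609, -0.144],
       [-0.777,  0.412, -0.476, -0.507],
       [ 0.021,  0.773,  0.635,  0.733],
       [ 0.   ,  0.   ,  0.   ,  1.   ]])}
wrist {'fx': np.float64(415.994), 'fy': np.float64(415.994), 'cx': np.float64(316.824), 'cy': np.float64(239.658), 'pose': array([[ 1.   , -0.001,  0.003,  0.624],
       [-0.   ,  0.965,  0.262,  0.066],
       [-0.003, -0.262,  0.965,  0.373],
       [ 0.   ,  0.   ,  0.   ,  1.   ]])}
```

View pics/scene0.png

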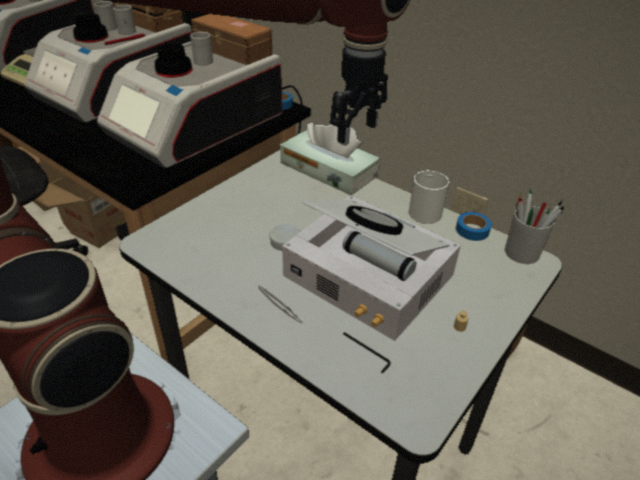

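View pics/wrist0.png

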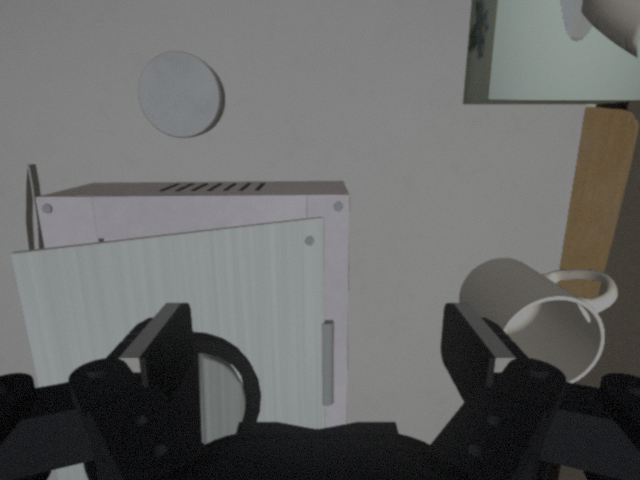

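The scene view shows the unit at about (370,265) with its panel ajar and the hinge at the far side. The tin is at (283,236), the tweezers at (280,303), the hex key at (370,350) and the weight at (461,320). In the wrist view, the panel's left edge runs from (13,253) to (322,217), and the deck's left edge from (38,197) to (349,193).

Run:
```python
from h import *
w=dict(np.load('wrist0.npz')); s=dict(np.load('scene0.npz'))
for n,u,v in [('deckBL',343,198),('deckFL',44,200),('scrBL',338,206),('deckBack',342,400),('deckback2',336,260),('panFL',20,258),('panBL',317,223),('pan',250,300),('pan2',60,300),('pan3',300,400),('hingebar',328,360),('tin',180,90)]:
    print(n,np.round(P('w',w['d'],w,u,v,1),4))
for n,u,v in [('deckFL',286,255),('deckFR',396,328),('deckBR',457,243),('panFL',306,205),('panFR',448,247),('disc',374,219),('tin',283,230),('weight',461,315),('brass1',362,311),('brass2',377,321)]:
    print(n,np.round(P('s',s['d'],s,u,v,1),4))
```

```text
deckBL [0.6415 0.0185 0.0852]
deckFL [0.4327 0.017  0.0856]
scrBL [0.638  0.013  0.0863]
deckBack [ 0.6433 -0.1446  0.085 ]
deckback2 [ 0.6372 -0.0271  0.0846]
panFL [0.4718 0.0017 0.1704]
panBL [0.6234 0.0021 0.0917]
pan [ 0.5787 -0.0453  0.1151]
pan2 [ 0.4841 -0.0243  0.1637]
pan3 [ 0.6104 -0.1346  0.0987]
hingebar [ 0.6317 -0.1042  0.0923]
tin [0.5147 0.0945 0.024 ]
deckFL [0.4255 0.0101 0.0654]
deckFR [ 0.4281 -0.2382  0.0376]
deckBR [ 7.501e-01 -1.947e-01  1.000e-04]
panFL [0.6415 0.1401 0.0038]
panFR [ 0.6243 -0.2234  0.0852]
disc [ 0.5137 -0.1208  0.1648]
tin [0.519  0.1022 0.0225]
weight [ 0.5296 -0.3096  0.0358]
brass1 [ 0.4176 -0.1738  0.0442]
brass2 [ 0.4132 -0.2081  0.0464]
```

Run:
```python
import cv2
im=cv2.imread('pics/scene0.png')[180:350,250:480]; cv2.imwrite('pics/c1.png',cv2.resize(im,None,fx=3.4,fy=3.4,interpolation=cv2.INTER_CUBIC))
```

```text
(no output)
```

View pics/c1.png

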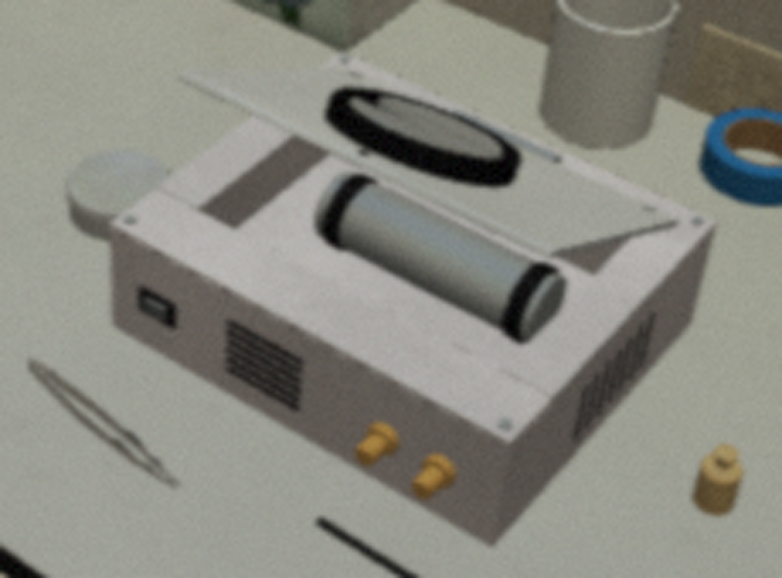

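Both pictures agree: the unit's yaw is about 0, its centre is about (0.535, -0.111), the hinge is at x≈0.625 and the panel angle is about 0.48. I'll close the fingers and move above the panel's front left area.

Call:
{"op": "arm_command", "data": {
  "plan": [
    [[-2.6,-13,0,0,0,0],[-2.6,-13,0,0,0,0],[-2.6,-13,0,0,0,0],[-2.6,-13,0,0,0,0],[-2.6,-13,1,0,0,0],[-2.6,-13,2,0,0,0],[-2.6,-13,3,0,0,0],[-2.6,-13,4,0,0,0],[-2.6,-13,4,0,0,0],[-2.6,-13,4,0,0,0]]
  ],
  "gripper": 1
}}

```text
t: 0.93
tool_pos: [0.4954, -0.0258, 0.3631]
tool_rot: [-2.219, -2.22, 0.003]
contact_force: [-1.1, 0.1, 0.4]
opening: -0.0
grip_force: 0.0
```

Call:
{"op": "arm_command", "data": {
  "plan": [
    [[0,0,1,0,0,0],[0,0,2,0,0,0],[0,0,3,0,0,0],[0,0,4,0,0,0],[0,0,5,0,0,0],[0,0,6,0,0,0],[0,0,7,0,0,0],[0,0,8,0,0,0],[0,0,8.8,0,0,0],[0,0,9.2,0,0,0],[0,0,9.5,0,0,0],[0,0,9.5,0,0,0]]
  ]
}}

```text
t: 1.93
tool_pos: [0.4948, -0.0259, 0.2687]
tool_rot: [-2.221, -2.221, 0.001]
contact_force: [-0.4, -0.3, -0.8]
opening: -0.0001
grip_force: 0.0
```

Call:
{"op": "arm_command", "data": {
  "plan": [
    [[0,0,0.3,0,0,0],[0,0,0.5,0,0,0],[0,0,0.7,0,0,0],[0,0,0.8,0,0,0],[0,0,0.8,0,0,0],[0,0,0.8,0,0,0],[0,0,0.8,0,0,0]]
  ]
}}

```text
t: 2.52
tool_pos: [0.4953, -0.026, 0.2633]
tool_rot: [2.221, 2.222, 0.0]
contact_force: [-4.9, 0.8, 10.2]
opening: 0.0001
grip_force: 5.0
```

Contact is firm at 10 N with the tips at z≈0.090, so the panel is shut. I'll lift and back off to look at the slot, opening the fingers partly.

Call:
{"op": "arm_command", "data": {
  "plan": [
    [[0,0,-1,0,0,0],[0,0,-4,0,0,0],[0,0,-8,0,0,0],[-3,0,-11,0,0,0],[-7,1,-13,0,0,0],[-11,2,-14,0,0,0],[-15,2,-14,0,0,0],[-17,2,-14,0,0,0],[-17,2,-14,0,0,0],[-17,2,-14,0,0,0],[-17,2,-14,0,0,0]]
  ],
  "gripper": 0.2
}}

```text
t: 3.43
tool_pos: [0.5149, -0.1956, 0.4014]
tool_rot: [-2.221, -2.221, -0.001]
contact_force: [-0.3, 0.3, 0.3]
opening: 0.0338
grip_force: 0.0
```

Run:
```python
from h import *
o=get_obs(); print(o['tool_pos'],o['opening'],o['q'])
n='wrist';c=calibration(n); im,d=get_image(n); cv2.imwrite(f'pics/{n}1.png',im); np.savez(f'{n}1.npz',d=d,**c)
```

```text
[ 0.51491855 -0.19558826  0.40144603] 0.03380076680983341 [-4.98227400e-01 -1.22506019e-01  1.78919946e+00  5.00974715e-04
  1.47529908e+00 -4.98305178e-01]
```

View pics/wrist1.png

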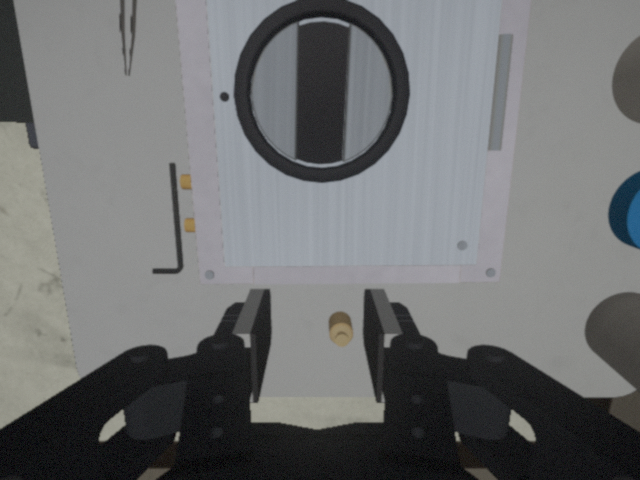

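The ring is centred at about (322,90). The slot's left edge runs from (299,25) to (296,160) and its right edge from (350,28) to (345,158), so it lies almost along y.

Run:
```python
from h import *
w=dict(np.load('wrist1.npz'))
def Q(u,v,z):
    r=w['pose'][:3,:3]@np.array([(u-w['cx'])/w['fx'],-(v-w['cy'])/w['fy'],-1]); c=w['pose'][:3,3]
    return (c+r*(z-c[2])/r[2])[:2]
for n,u,v,z in [('ring',322,90,.104),('ringL',235,90,.104),('ringR',409,90,.104),('ringT',322,-2,.104),('ringB',322,181,.104),('l1',299,25,.104),('l2',296,160,.104),('r1',350,28,.104),('r2',345,158,.104)]: print(n,np.round(Q(u,v,z),4))
for u,v in [(204,200),(490,200),(235,250),(470,250),(322,90),(260,90),(322,60)]: print(u,v,np.round(P('',w['d'],w,u,v),4))
# edges on depth-independent gradient in the slot
g=cv2.GaussianBlur(cv2.cvtColor(cv2.imread('pics/wrist1.png'),6),(3,3),0).astype(float)
L=[];Rr=[]
for v in range(40,150,4):
    e=np.diff(g[v]); L.append(Q(285+np.argmin(e[285:312])+.5,v,.104)); Rr.append(Q(335+np.argmax(e[335:362])+.5,v,.104))
for a in (L,Rr):
    a=np.array(a); f=np.polyfit(a[:,1],a[:,0],1); print(f, np.polyval(f,-.111), np.std(a[:,0]-np.polyval(f,a[:,1])))
```

```text
ring [ 0.5172 -0.1077]
ringL [ 0.4645 -0.1076]
ringR [ 0.5698 -0.1077]
ringT [ 0.517  -0.0578]
ringB [ 0.5174 -0.1626]
l1 [ 0.5037 -0.0719]
l2 [ 0.5009 -0.1494]
r1 [ 0.5334 -0.0735]
r2 [ 0.5318 -0.1481]
204 200 [ 0.4357 -0.1781  0.085 ]
490 200 [ 0.6341 -0.1782  0.0847]
235 250 [ 0.4564 -0.2128  0.09  ]
470 250 [ 0.6218 -0.2128  0.0899]
322 90 [ 0.5173 -0.1067  0.092 ]
260 90 [ 0.4796 -0.1076  0.1038]
322 60 [ 0.5172 -0.0891  0.092 ]
[0.03383288 0.50500622] 0.5012507697056958 0.0001941691227027632
[0.03442504 0.53623746] 0.5324162765688356 0.00035432964953181805
```

The panel is shut, with its top at z = 0.090. The slot centre is (0.517, -0.110) and its axis is about 0.034 rad clockwise of y. Next I'll align the fingers along the slot.

Call:
{"op": "arm_command", "data": {
  "plan": [
    [[2,0.2,0,0,0,-0.12],[4,0.2,0,0,0,-0.24],[6,0.2,0,0,0,-0.36],[8,0.2,0,0,0,-0.48],[8.55,0.2,0,0,0,-0.6],[8.55,0.2,1,0,0,-0.72],[8.55,0.2,2,0,0,-0.84],[8.55,0.2,4,0,0,-0.96],[8.55,0.2,6,0,0,-1.08],[8.55,0.2,8,0,0,-1.2],[8.55,0.2,9,0,0,-1.32],[8.55,0.2,10,0,0,-1.44]]
  ]
}}

```text
t: 4.48
tool_pos: [0.5164, -0.1088, 0.3001]
tool_rot: [-0.192, -3.134, -0.001]
contact_force: [-0.3, 0.1, 0.3]
opening: 0.0341
grip_force: 0.0
```

Call:
{"op": "arm_command", "data": {
  "plan": [
    [[0,0,0,0,0,-0.09],[0,0,0,0,0,-0.09],[0,0,0,0,0,-0.09],[0,0,0,0,0,-0.09]]
  ]
}}

```text
t: 4.82
tool_pos: [0.5171, -0.1098, 0.3023]
tool_rot: [0.065, 3.14, -0.0]
contact_force: [0.2, -0.9, 0.4]
opening: 0.0341
grip_force: 0.0
```

Run:
```python
from h import *
o=get_obs(); M=R.from_rotvec(o['tool_rot']).as_matrix(); print(o['tool_pos'],o['opening'],o['q'],np.round(M,3))
im,d=get_image('wrist'); im2,_=get_image('scene'); 
cv2.imwrite('pics/w2.png',np.vstack([cv2.resize(im,(400,300)),cv2.resize(im2[180:330,280:480],(400,300))]))
```

```text
[ 0.51713519 -0.10980173  0.30227839] 0.034055027952473796 [-3.50052351e-01 -9.22654684e-02  1.93180944e+00  7.01175682e-05
  1.30092425e+00 -1.87935234e+00] [[-0.999  0.042  0.001]
 [ 0.042  0.999 -0.   ]
 [-0.001 -0.    -1.   ]]
```

View pics/w2.png

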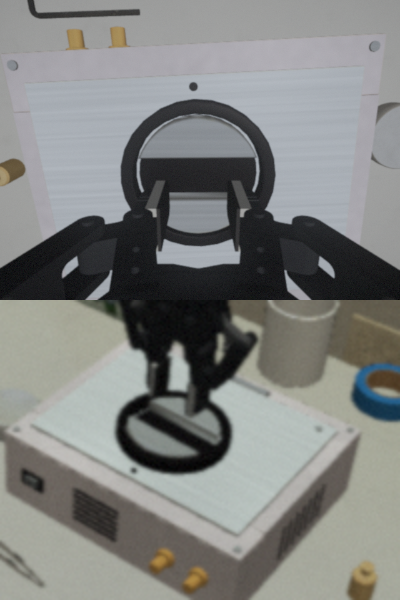

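The fingers stand over the slot at about (200,190) in the upper picture and line up with it. I'll descend into it.

Call:
{"op": "arm_command", "data": {
  "plan": [
    [[0,0,0.6,0,0,0],[0,0,1.2,0,0,0],[0,0,1.8,0,0,0],[0,0,2.2,0,0,0],[0,0,2.6,0,0,0],[0,0,2.9,0,0,0],[0,0,3.2,0,0,0],[0,0,3.4,0,0,0],[0,0,3.6,0,0,0],[0,0,3.6,0,0,0],[0,0,3.6,0,0,0]]
  ]
}}

```text
t: 5.83
tool_pos: [0.517, -0.1105, 0.2657]
tool_rot: [0.064, 3.141, 0.0]
contact_force: [0.2, 0.6, 0.7]
opening: 0.0342
grip_force: 0.0
```

The tips are in the slot with no contact. Now I'll turn clockwise.

Call:
{"op": "arm_command", "data": {
  "plan": [
    [[0,0,0,0,0,0.08],[0,0,0,0,0,0.16],[0,0,0,0,0,0.24],[0,0,0,0,0,0.32],[0,0,0,0,0,0.4],[0,0,0,0,0,0.48],[0,0,0,0,0,0.56],[0,0,0,0,0,0.64],[0,0,0,0,0,0.72],[0,0,0,0,0,0.8],[0,0,0,0,0,0.8]]
  ]
}}

```text
t: 6.75
tool_pos: [0.5171, -0.1106, 0.2661]
tool_rot: [1.283, 2.866, -0.0]
contact_force: [0.8, 0.6, -0.0]
opening: 0.034
grip_force: 0.1
```

Run:
```python
from h import *
o=get_obs(); print(o['wrist_torque'],o['contact_force'],o['tool_pos'])
```

```text
[-0.0151578  -0.01346244 -0.0061225 ] [ 0.84547705  0.61446682 -0.03445147] [ 0.51713795 -0.11058036  0.26609833]
```

Call:
{"op": "arm_command", "data": {
  "plan": [
    [[0,0,0,0,0,0.08],[0,0,0,0,0,0.16],[0,0,0,0,0,0.24],[0,0,0,0,0,0.32],[0,0,0,0,0,0.4],[0,0,0,0,0,0.48],[0,0,0,0,0,0.56],[0,0,0,0,0,0.64],[0,0,0,0,0,0.72],[0,0,0,0,0,0.77],[0,0,0,0,0,0.77]]
  ]
}}

```text
t: 7.67
tool_pos: [0.5171, -0.1104, 0.2661]
tool_rot: [2.264, 2.178, 0.001]
contact_force: [0.4, 1.4, 0.3]
opening: 0.0342
grip_force: 0.6
```

Run:
```python
from h import *
o=get_obs(); print(o['wrist_torque'],o['contact_force'],o['tool_pos'])
im,d=get_image('wrist');cv2.imwrite('pics/w3.png',im)
```

```text
[ 0.15021084  0.03672929 -0.02639024] [0.440625   1.37235294 0.3468428 ] [ 0.51706987 -0.11038526  0.26605986]
```

View pics/w3.png

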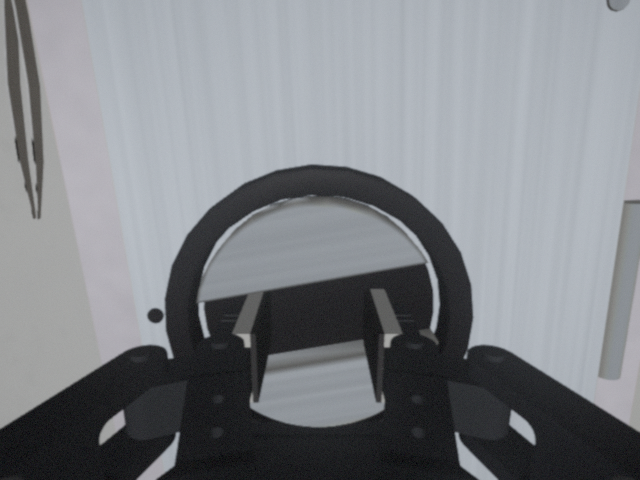

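The disc has turned with the fingers, but the slot (edge from (198,302) to (425,265)) lags by about 9°, which is the play. I'll keep turning to the stop.

Call:
{"op": "arm_command", "data": {
  "plan": [
    [[0,0,0,0,0,0.05],[0,0,0,0,0,0.1],[0,0,0,0,0,0.14],[0,0,0,0,0,0.18],[0,0,0,0,0,0.18],[0,0,0,0,0,0.18],[0,0,0,0,0,0.18]]
  ]
}}

```text
t: 8.3
tool_pos: [0.5172, -0.1103, 0.266]
tool_rot: [2.449, 1.967, 0.001]
contact_force: [0.7, 3.2, 1.5]
opening: 0.0339
grip_force: 14.6
```

Run:
```python
from h import *
o=get_obs(); print(o['wrist_torque'],o['contact_force'],o['tool_rot'],R.from_rotvec(o['tool_rot']).as_matrix()[:,1])
```

```text
[ 0.51862447 -0.1284082   0.72768673] [0.67609869 3.15456057 1.54049625] [2.44901424e+00 1.96738451e+00 1.25633912e-03] [ 9.76493385e-01 -2.15546343e-01  6.65996873e-04]
```

The torque has risen to 0.73 N m against the 0.1 needed to turn it, so this is the stop. I'll centre the fingers in the slack, lift out, and check.

Call:
{"op": "arm_command", "data": {
  "plan": [
    [[0,0,0,0,0,-0.06],[0,0,0,0,0,-0.12],[0,0,0,0,0,-0.17],[0,0,0,0,0,-0.17],[0,0,-1,0,0,-0.17],[0,0,-2,0,0,-0.17],[0,0,-4,0,0,-0.17],[-2,0,-7,0,0,-0.17],[-5,0,-10,0,0,-0.17],[-8,0,-12,0,0,-0.17],[-8,0,-12,0,0,-0.17],[-8,0,-12,0,0,-0.17]]
  ]
}}

```text
t: 9.3
tool_pos: [0.4996, -0.1899, 0.389]
tool_rot: [2.276, 2.158, 0.003]
contact_force: [0.5, 0.3, -0.1]
opening: 0.0345
grip_force: 0.0
```

Run:
```python
from h import *
c=calibration('wrist');im,d=get_image('wrist');cv2.imwrite('pics/w4.png',im); np.savez('w4.npz',d=d,**c)
o=get_obs(); print(o['contact_force'],o['tool_pos'],R.from_rotvec(o['tool_rot']).as_matrix()[:,1])
```

```text
[ 0.06123041  0.35781942 -0.61570329] [ 0.4994071  -0.18888569  0.38688218] [ 0.99865994 -0.05172508  0.0016838 ]
```

View pics/w4.png

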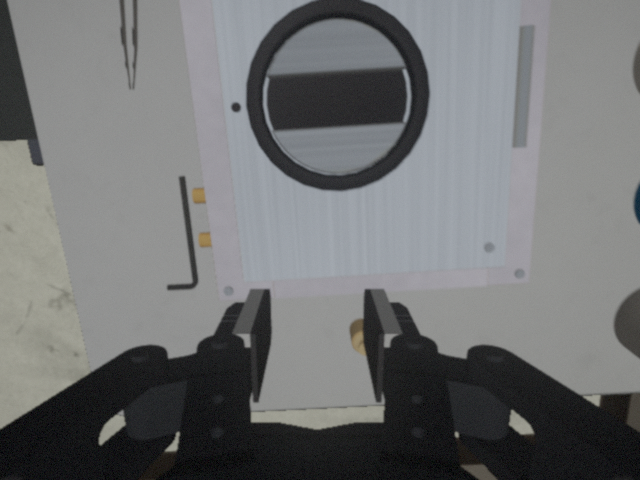

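The slot's lower edge, from (275,129) to (400,123), runs parallel to the panel's side edge from (243,280) to (505,265). That puts the fastener at the stop. I'll check the panel height and hand in.

Run:
```python
from h import *
w=dict(np.load('w4.npz'))
zs=[P('',w['d'],w,u,v)[2] for u,v in [(245,200),(255,265),(480,180),(490,230)]]; print(np.round(zs,4))
print(finish_job() if max(zs)-min(zs)<.004 else 'check')
```

```text
[0.09   0.0902 0.0896 0.0898]
the job is handed in; nothing more can be done
None
```

I pushed the panel fully shut, turned the fastener clockwise to its locked stop, and handed in the job at about 9.4 s with the arm clear; the last picture showed the panel flat at 90 mm and the slot in its locked direction.

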